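Short spin in the microcentrifuge

TASK

Give the tubes in the bench microcentrifuge a short spin with closed fingertips only, in this order: press its sprung lid down until the latch catches and the lid stays shut by itself; press the raised far end of the mains rocker until it snaps over to on; then press the wide bar-shaped short-spin key fully down and finish while still holding it, since the rotor only turns as long as it is held. Do not press the round or the square key, do not raise the lid, and leave the vials, bottle and carton beside the machine where they are.

Things in the scene. Friction and masses are not known exactly. Their poses are not given: they have to be found in the camera images.
- centrifuge: White and grey bench microcentrifuge, fixed: 250 mm deep, 220 wide, 104 high without lid. Origin: centre of its underside. x from front (panel) to back (hinge), y to the left seen from the front, z up. The front panel slopes 20 degrees up to the back, from 72 mm high at x = -125 mm to 103 at x = -38. On it from left to right: square, round and bar key in a row at x = -97 mm, then the rocker.
- lid (a joint): Opening angle of the lid, rad: 0 hard on its stop, about 0.015 latched, 0.45 to 0.70 at the start (it stands open at the front by itself). Sprung: an unlatched lid rises again when let go. Pressing it down near the front takes 2 to 4 N, about 5 N over the latch in the last 20 mm; the latch snaps in 2 mm before the stop.
- lid_press (a point): Point on the lid's top (outer) face, on its middle line, 16 mm behind the front edge of its plate, 140 mm from the hinge line; moves with the lid (x from front to hinge, z out of the top face). The lid is a plate 12 mm thick, 162 x 194 mm, with a round window and a thumb tab 13 mm long at the middle of its front edge. Lid down, this point is 120 mm above the table.
- lid_hinge (a point): Point on the middle of the lid's hinge line at the back of the machine, 112 mm above the table; the hinge line runs along the machine's y axis, 8 mm below the plane of the lid's top face.
- latch (a joint): Spring latch bolt in the slot of the deck, in m: 0 sprung fully out (also when it has snapped over the lid's striker bar), up to 0.008 pushed back. It moves by itself; nobody touches it.
- rocker (a joint): Tilt of the mains rocker in rad: 0 off (its far end, towards the lid, stands up), 0.4 on. It snaps over past the middle (0.2) and stays. Tipping it takes about 4 N at the far end.
- rocker_far (a point): Point on the rocker's top face near its far end, 17 mm from the pivot (moves with it; z out of the top face). Black slab 40 mm long up the slope, 26 wide, in a bezel 4 mm high. Pivot at mid-length, 9 mm under the top face, 3 mm off the panel, at centrifuge x = -83, y = -78 mm. Off, the far end stands about 16 mm off the panel, on about 8 mm.
- key_short (a joint): Travel of the bar key (short spin) in m: 0 up, 0.004 fully down (about 5 N); it springs back when let go.
- key_short_top (a point): Middle of the top face of the bar key (short spin), the right one of the three keys: 20 mm up the slope, 40 mm wide, standing 8 mm off the panel. z is the panel's outward normal; the key is pressed along -z.
- key_start (a joint): Travel of the round key (timed run), the middle one of the three, 26 mm across, 50 mm to the left of the bar key; 0 up, 0.004 down. Not to be pressed.
- key_open (a joint): Travel of the square key (lid release), the left one, 22 x 22 mm, 95 mm to the left of the bar key; 0 up, 0.004 down. Not to be pressed.
- vial_1: Small vial with black cap, 21 mm across, 50 mm high, standing loose at the left of the machine; origin at the centre of its underside. Bystander.
- vial_2: Second such vial, 21 mm across, 50 mm high, beside the first; origin at the centre of its underside. Bystander.
- dropper_2: Small sample bottle with red cap, 29 mm across, 64 mm high, standing loose at the right of the machine; origin at the centre of its underside. Bystander.
- reagent_carton: Small carton 45 x 75 x 60 mm high, standing loose at the right of the machine; origin at the centre of its underside. Bystander.

How it is judged:
By the outcome, as a careful person would: the job done as asked, in the order asked, and still so for the second after the job is handed in, while the arm keeps its last pose, push and grip.
It also fails if it takes over 42 s, if anything falls off the work surface, if the arm or the gripper's body presses on something with over 40 N, if the wrist force passes 120 N, or if a joint passes its speed limit or range.

ROBOT

A 7-joint arm with a two-finger parallel gripper is mounted at the origin on a cart in front of the work surface, level with it; the furniture and walls round the work are solid. World frame = base frame: x ahead of the robot, y to its left, z up, the work surface at z = 0. Lengths are in m, angles in rad, forces in N, time in s.
With the tool pointing down it reaches from about 0.425 to 0.875 m from the base axis. Payload 9.9 kg.
Tool frame: the origin (TCP) lies midway between the tips of the shut fingers; the grasp point (between the pads) lies 19 mm behind it; z points along the fingers, y is the line along which they close (so a half turn about z gives the same grasp; the last joint's range is limited). The gripper opens to 85 mm and grips with 20 to 120 N. Pads are 22 mm wide; open, the fingers measure 114 mm over their backs; the gripper's body (76 mm by 85 mm) begins 54 mm behind the grasp point. The pads swing forward as they close: fully open they stand 13 mm farther back than shut.
Start: joints at [-1.224, 0.576, 0.025, 1.437, -0.015, 1.129, -0.057], TCP at [0.282, 0.613, 0.231] pointing down, gripper open.
Joint ranges: [-2.76, 2.76], [-0.34, 2.15], [-1.52, 1.57], [0.19, 2.46], [-1.09, 4.23], [0.17, 1.99], [-2.82, 2.82]. Speed limits (rad/s): [2.22, 2.22, 3.01, 3.01, 3.14, 3.14, 3.14].

INTERFACE

Orientations are given as a unit quaternion [w, x, y, z].
In Python, from cell import ctrl gives the robot as it stands.
- The arm moves only by the shell command python3 -m creep FILE [FORCE], which reads ROWS from the file FILE. ROWS is a JSON list of rows, 1 to 12 of them, each an object with the fields finger_gap (the finger opening in m), tx, ty, tz (the shift in m), rx, ry, rz (a rotation vector in rad); a field left out counts as zero (the opening has to be given); each row shifts and turns the commanded pose from where the row before left it, along the tool's axes as they then stand; what a row does not reach is not made up. A row lasts 1/10 s, in which the tool goes at most 0.05 m and 0.15 rad, less where a joint would pass 70% of its speed; a pose out of reach is approached as far as the arm can. The fingers move at their own pace and stop on an object; FORCE is the grip in N (left out, the last holds). Time passes only in rows, so rows that do not move let the fingers close. It prints the time, the measured TCP pose, the force, the opening and the grip force at its end. Input that does not fit is refused with a message, and nothing moves.
- ctrl.get_state(): the state, without advancing time (a new reading comes with each control period).
- ctrl.get_image(name): name is "scene" or "side" or "wrist"; returns a dict with "pixels" (384x512x3 uint8, red, green, blue), "z_map" (384x512 float32, m along the optical axis (not along the pixel's ray), 0 where there is no reading), "camera_matrix" (3x3 intrinsics, pixels), "k1" (the pictures are not rectified: a ray, as slopes to the right and down, at radius r is drawn at 1 + k1 r^2 times it, then the intrinsics apply), "extrinsics" (4x4, takes a point from camera to world coordinates); the wrist camera has in their place "T_tool_cam" (4x4, takes a point from camera to tool coordinates, whose origin is the TCP and whose axes are the flange's). Camera axes: x right, y down, z forward; pixel columns grow to the right and rows downward; lengths in m; the calibration is good to about 2 mm. A picture is of the moment at which its call begins: read the wrist's pose just before it.
- ctrl.close_job(): hands the job in; it is judged then, once.
The state is a dict: "t": time; "q": joint angles; "dq": joint speeds; "tau": joint torques, N m; "position": TCP position; "tcp_rot": TCP orientation; "force": force on the tool from outside, world axes, zero at the start; "moment": the same for the moment, N m; "gripper_width": finger opening in m; "finger_force": force on a finger pad.
Only numpy, scipy, OpenCV 4.12 (cv2) and the standard library are available. Lean on these libraries where they do the work, as an engineer would, in place of code of your own. Each camera call takes 0.05 s, during which the arm holds its last target. There are 200 camera calls.

## Working session

There is one attempt and no reset: what is moved stays moved. The work goes in short steps, Python scripts to look and compute and a shell command to move; the robot and the scene stay as the last step left them, time stands still between calls to the robot, and variables do not carry over. Pictures are saved under pics/ and viewed, at most 10 in all, crops included, and the job is handed in when it is done.

```bash
mkdir -p pics; ls
python3 - <<'E'
from cell import ctrl
import cv2,numpy as np
s=ctrl.get_state();print({k:np.round(v,3).tolist() for k,v in s.items()})
ims=[ctrl.get_image(n) for n in("scene","side")]
for n,i in zip(("scene","side"),ims):
    print(n,i["camera_matrix"].tolist(),i["k1"],np.round(i["extrinsics"],3).tolist())
    np.savez(f"{n}.npz",**i)
    cv2.imwrite(f"pics/{n}0.png",cv2.resize(i["pixels"][:,:,::-1],(768,576)))
E
```

```text
pics
{'t': 0.0, 'q': [-1.224, 0.577, 0.025, 1.438, -0.015, 1.129, -0.056], 'dq': [0.002, 0.0, -0.001, 0.0, -0.0, 0.001, 0.001], 'tau': [0.0, -76.573, 2.25, -28.599, 0.015, 0.012, 0.0], 'position': [0.282, 0.613, 0.23], 'tcp_rot': [-0.0, 0.214, 0.977, -0.001], 'force': [0.467, 0.102, -0.564], 'moment': [-0.0, 0.028, -0.033], 'finger_force': 0.0, 'gripper_width': 0.085}
scene [[404.4249727623778, 0.0, 252.66617015207396], [0.0, 404.4249727623778, 186.3170651874228], [0.0, 0.0, 1.0]] -0.13117201855456487 [[-0.713, -0.408, 0.57, 0.072], [-0.701, 0.408, -0.585, 0.576], [0.007, -0.817, -0.577, 0.632], [0.0, 0.0, 0.0, 1.0]]
side [[439.6197732081063, 0.0, 261.0517720692008], [0.0, 439.6197732081063, 193.24334269211596], [0.0, 0.0, 1.0]] 0.05698448317959435 [[-0.859, 0.349, -0.373, 0.942], [0.511, 0.595, -0.62, 0.612], [0.006, -0.723, -0.69, 0.744], [0.0, 0.0, 0.0, 1.0]]
```

View pics/scene0.png

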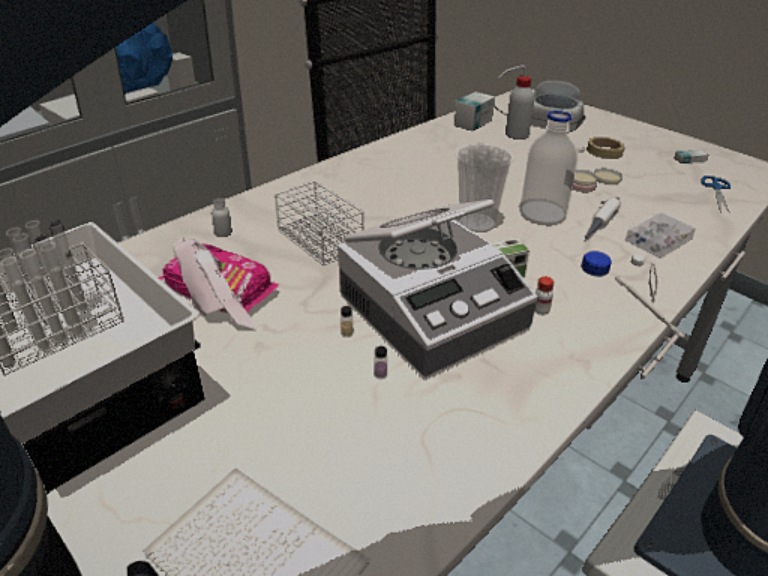

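View pics/side0.png

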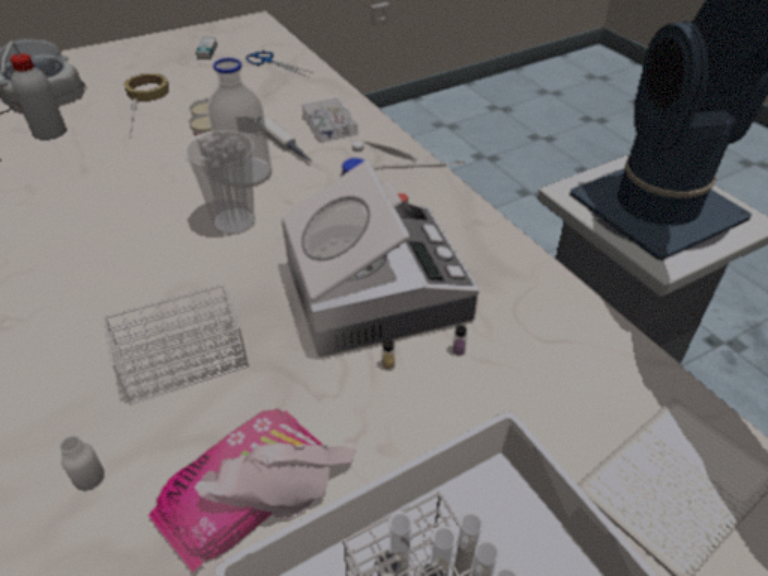

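The scene view shows the machine in the middle (in 768x576 pixels): square key (435,319), round (460,309), bar (486,297), rocker (510,280), bottom front corners about (432,374) and (533,325). The side view shows the open lid, with its front edge around (372,170)-(408,240).

```bash
cat > h.py <<'E'
import numpy as np,cv2
from scipy.spatial.transform import Rotation as R
def ray(i,px,E=None):
    E=i["extrinsics"] if E is None else E
    K=i["camera_matrix"];d=(np.atleast_2d(px).astype(float)-[K[0,2],K[1,2]])/[K[0,0],K[1,1]]
    u=d.copy()
    for _ in range(20): u=d/(1+float(i["k1"])*(u**2).sum(1,keepdims=True))
    v=np.c_[u,np.ones(len(u))]
    return E[:3,3],v@E[:3,:3].T      # point = o + z*dir
def depth_pts(i,px,E=None):
    px=np.atleast_2d(px);o,v=ray(i,px,E)
    z=i["z_map"][np.round(px[:,1]).astype(int),np.round(px[:,0]).astype(int)]
    return o+v*z[:,None]
def onplane(i,px,p0,n,E=None):
    o,v=ray(i,px,E);return o+v*(((p0-o)@n)/(v@n))[:,None]
def tri(o1,v1,o2,v2):
    A=np.zeros((3,3));b=np.zeros(3)
    for o,v in((o1,v1),(o2,v2)):
        v=v/np.linalg.norm(v);P=np.eye(3)-np.outer(v,v);A+=P;b+=P@o
    return np.linalg.solve(A,b)
E
python3 - <<'E'
from h import *
S=np.load("scene.npz")
g=S["pixels"].min(2)
m=((g>150)).astype(np.uint8); 
n,l,st,c=cv2.connectedComponentsWithStats(m)
for k in range(1,n):
    if 15<st[k,4]<400 and 270<c[k,0]<360 and 170<c[k,1]<240: print(st[k],c[k].round(1),depth_pts(S,c[k]).round(4))
P=lambda a:np.array(a)/1.5
for nm,p in dict(fl=(432,374),fr=(533,325),).items(): print(nm,onplane(S,P(p),np.zeros(3),np.array([0,0,1.])).round(3))
for nm,p in dict(sq=(435,319),ro=(460,309),bar=(486,297),rock=(510,280)).items(): print(nm,depth_pts(S,P(p)).round(3))
big=cv2.resize(S["pixels"][140:260,215:375,::-1],(800,600),interpolation=cv2.INTER_CUBIC)
cv2.imwrite("pics/c1.png",big)
E
```

```text
[316 192  16  11 103] [323.5 197.4] [[ 0.4651 -0.0564  0.0888]]
[302 200  10  10  75] [306.5 204.7] [[ 0.4765 -0.009   0.0879]]
[284 207  12  10  69] [290.  211.6] [[0.4851 0.037  0.0898]]
fl [[0.47  0.053 0.   ]]
fr [[ 0.425 -0.151  0.   ]]
sq [[0.484 0.038 0.088]]
ro [[ 0.472 -0.004  0.089]]
bar [[ 0.465 -0.058  0.086]]
rock [[ 0.46  -0.113  0.093]]
```

View pics/c1.png

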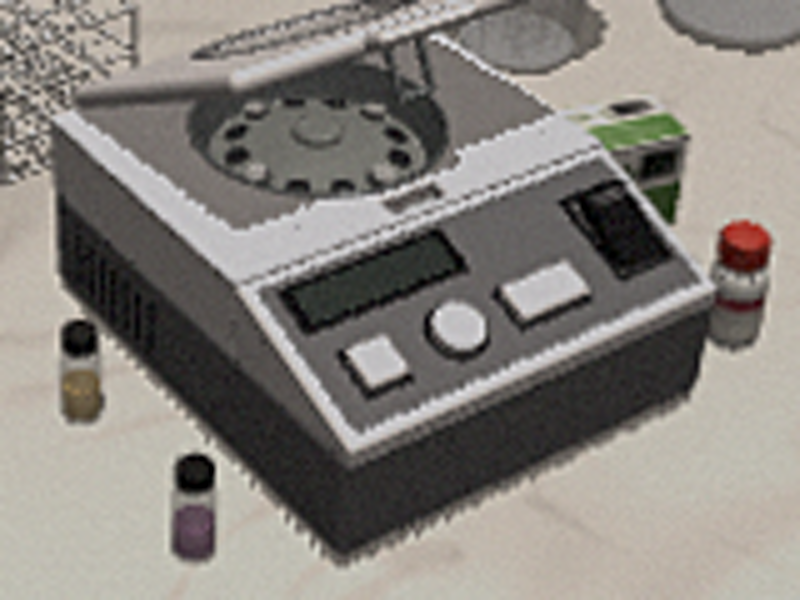

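The crop shows the panel corners at (355,450), (715,292), (240,283), (600,148), the keys between, the rocker at (620,225), and the latch slot at (415,197).

```bash
cat >> h.py <<'E'
def fit2(a,b):
    a=np.array(a,float);b=np.array(b,float);am,bm=a.mean(0),b.mean(0)
    U=(a-am).T@(b-bm);th=np.arctan2(U[0,1]-U[1,0],U[0,0]+U[1,1])
    c,s=np.cos(th),np.sin(th);M=np.array([[c,-s],[s,c]]);return th,bm-M@am,(b-bm)-(a-am)@M.T
E
python3 - <<'E'
from h import *
S=np.load("scene.npz");D=np.load("side.npz");up=np.array([0,0,1.])
px=lambda u,v:np.array([u/5+215-.4,v/5+140-.4])
L=[((-.125,.11),.072,px(355,448)),((-.125,-.11),.072,px(713,294)),((-.038,.11),.103,px(240,283)),((-.038,-.11),.103,px(600,148)),
 ((-.125,.11),0,px(340,560)),((-.125,-.11),0,px(690,400))]
b=[onplane(S,p,up*z,up)[0,:2] for _,z,p in L]
for w in (slice(0,4),slice(0,6)):
    th,t,r=fit2([l[0] for l in L][w],b[w]);print(th,t.round(4),(r*1000).round(1).tolist())
th,t,_=fit2([l[0] for l in L][:4],b[:4])
M=R.from_euler('z',th).as_matrix();o=np.r_[t,0]
for n,p in dict(bar=(323.5,197.4),ro=(306.5,204.7),sq=(290,211.6)).items():
    print(n,((onplane(S,p,up*.0897,up)[0]-o)@M).round(4),((depth_pts(S,p)[0]-o)@M).round(4))
# lid plate from side depth: pts above machine
for n,I in(("scene",S),("side",D)):
    yy,xx=np.mgrid[0:384,0:512];P=depth_pts(I,np.c_[xx.ravel(),yy.ravel()])
    Q=(P-o)@M; ok=(I["z_map"].ravel()>0)&(abs(Q[:,1])<.1)&(Q[:,0]>-.09)&(Q[:,0]<.14)&(Q[:,2]>.135)&(Q[:,2]<.26)
    Q=Q[ok];print(n,len(Q),Q.min(0).round(3),Q.max(0).round(3))
    if n=="side":
        for _ in range(6):
            c=Q.mean(0);nn=np.linalg.svd(Q-c,full_matrices=False)[2][2];nn*=np.sign(nn[2]);d=(Q-c)@nn;Q=Q[abs(d)<max(.004,d.std()*1.5)]
        print("lid plane",nn.round(3),c.round(3),len(Q),"ang",np.arctan2(-nn[0],nn[2]),d.std(),"xz range",Q.min(0).round(3),Q.max(0).round(3))
E
```

```text
-0.23723116968555674 [ 0.5648 -0.0588] [[-2.0, -6.7], [1.2, 7.6], [-1.2, -5.5], [2.0, 4.6]]
-0.2349881720550625 [ 0.5666 -0.0604] [[-3.5, -4.9], [-0.8, 9.5], [-2.8, -3.9], [-0.1, 6.3], [2.9, -8.4], [4.3, 1.4]]
bar [-0.0984 -0.0202  0.0897] [-0.0974 -0.0211  0.0888]
ro [-0.0994  0.0292  0.0897] [-0.0976  0.0276  0.0878]
sq [-0.0999  0.0744  0.0897] [-0.0999  0.0744  0.0897]
scene 843 [-0.029 -0.098  0.135] [0.097 0.099 0.199]
side 3438 [-0.028 -0.096  0.135] [0.099 0.1   0.201]
lid plane [0.499 0.011 0.867] [0.035 0.01  0.166] 3201 ang -0.5221734633155724 0.0019895239155927084 xz range [-0.028 -0.096  0.135] [0.099 0.1   0.201]
```

```bash
cat >> h.py <<'E'
TH=-.218
def MO(th=TH,c=None):
    M=R.from_euler('z',th).as_matrix()
    M0=R.from_euler('z',-.2372).as_matrix()
    cen=np.array([.5648,-.0588,0])+M0@[-.0815,0,0]
    return M,cen-M@[-.0815,0,0]
PT=dict(lid_open=(-.0044,0,.189),lid_shut=(-.027,0,.120),rock_off=(-.0742,-.078,.1067),rock_on=(-.0686,-.078,.1015),key=(-.0997,-.0205,.0897))
def W(p):
    M,o=MO();return o+M@np.array(p)
def togo(ctrl,target):
    s=ctrl.get_state();T=R.from_quat(np.roll(s["tcp_rot"],-1));return T.inv().apply(np.array(target)-s["position"])
E
python3 - <<'E'
from h import *
from cell import ctrl
for k,v in PT.items(): print(k,W(v).round(4),togo(ctrl,W(v)).round(4))
E
echo '[{"finger_gap":0, "tz":-0.04}, {"finger_gap":0, "tz":-0.04, "rz":-0.107}, {"finger_gap":0, "tz":-0.02, "rz":-0.108}]' > m.json && python3 -m creep m.json 20
```

```text
lid_open [ 0.5609 -0.0563  0.189 ] [-0.5332 -0.4915  0.0423]
lid_shut [ 0.5388 -0.0514  0.12  ] [-0.5111 -0.4962  0.1113]
rock_off [ 0.4758 -0.1174  0.1067] [-0.4814 -0.5823  0.1247]
rock_on [ 0.4813 -0.1186  0.1015] [-0.4869 -0.5812  0.1299]
key [ 0.4634 -0.0557  0.0897] [-0.4443 -0.5315  0.1417]
t: 0.4
position: [0.2822, 0.614, 0.3345]
tcp_rot: [0.001, 0.106, 0.994, 0.002]
force: [0.3, 0.8, 0.7]
gripper_width: 0.044
finger_force: 0.0
```

```bash
echo '[{"finger_gap":0, "tx":-0.024, "ty":-0.0404}, {"finger_gap":0, "tx":-0.024, "ty":-0.0404}, {"finger_gap":0, "tx":-0.024, "ty":-0.0404}, {"finger_gap":0, "tx":-0.024, "ty":-0.0404}, {"finger_gap":0, "tx":-0.024, "ty":-0.0404}, {"finger_gap":0, "tx":-0.024, "ty":-0.0404}, {"finger_gap":0, "tx":-0.024, "ty":-0.0404}, {"finger_gap":0, "tx":-0.024, "ty":-0.0404}, {"finger_gap":0, "tx":-0.024, "ty":-0.0404}, {"finger_gap":0, "tx":-0.024, "ty":-0.0404}, {"finger_gap":0, "tx":-0.024, "ty":-0.0404}, {"finger_gap":0, "tx":-0.024, "ty":-0.0404}]' > m.json && python3 -m creep m.json
echo '[{"finger_gap":0, "tx":-0.024, "ty":-0.0404}, {"finger_gap":0, "tx":-0.024, "ty":-0.0404}, {"finger_gap":0, "tx":-0.024, "ty":-0.0404}, {"finger_gap":0}, {"finger_gap":0}]' > m.json && python3 -m creep m.json
python3 - <<'E'
from h import *
from cell import ctrl
s=ctrl.get_state();print(np.round(s["q"],3))
i=ctrl.get_image("wrist");T=np.eye(4);T[:3,:3]=R.from_quat(np.roll(s["tcp_rot"],-1)).as_matrix();T[:3,3]=s["position"]
np.savez("w1.npz",E=T@i["T_tool_cam"],**i);print((T@i["T_tool_cam"]).round(3).tolist())
for k,v in PT.items(): print(k,togo(ctrl,W(v)).round(4))
cv2.imwrite("pics/w1.png",i["pixels"][:,:,::-1])
E
```

```text
t: 1.6
position: [0.4594, 0.0762, 0.3313]
tcp_rot: [-0.0, 0.108, 0.994, 0.0]
force: [0.4, 0.7, -0.5]
gripper_width: 0.0004
finger_force: 0.0
t: 2.1
position: [0.5036, -0.0567, 0.3308]
tcp_rot: [-0.001, 0.109, 0.994, -0.0]
force: [0.8, 0.8, -0.6]
gripper_width: 0.0
finger_force: 0.0
[-0.207  0.251  0.297  1.714 -0.078  1.19   1.463]
[[0.218, 0.94, 0.262, 0.437], [0.976, -0.21, -0.059, -0.042], [-0.0, 0.269, -0.963, 0.473], [0.0, 0.0, 0.0, 1.0]]
lid_open [-0.0564  0.0113  0.1419]
lid_shut [-0.0339  0.0113  0.2109]
rock_off [ 0.0135 -0.0666  0.2242]
rock_on [ 0.0079 -0.0666  0.2294]
key [ 0.0389 -0.009   0.2412]
```

View pics/w1.png

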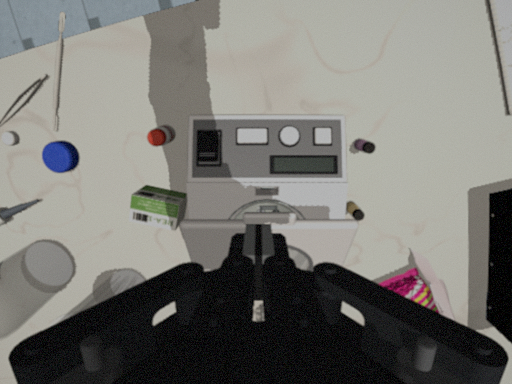

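The wrist view shows the machine from above: bar key (251,136), round (289,135), square (322,135), rocker (208,148), lid front edge at row ~223 with the tab at about (271,217).

Run:
```python
from h import *
I=np.load("w1.npz");E=I["E"];M,o=MO()
g=I["pixels"].min(2).astype(int);mach=lambda P:((P-o)@M).round(4)
n,l,st,c=cv2.connectedComponentsWithStats((g>135).astype(np.uint8))
up=np.array([0,0,1.]);nn=M@[-np.sin(.349),0,np.cos(.349)]
p0=W((-.125,0,.072));top=p0+nn*.008
for k in range(1,n):
    if 100<st[k,4]<1000 and 225<c[k,0]<340 and 120<c[k,1]<150: print("key",st[k],mach(onplane(I,c[k],top,nn,E)),mach(depth_pts(I,c[k],E)))
# rocker: very dark in window
w=np.zeros_like(g,np.uint8);w[125:172,193:225]=(g[125:172,193:225]<45)
x,y,ww,h=cv2.boundingRect(w);print("rocker bbox",x,y,ww,h,mach(onplane(I,[[x,y],[x+ww,y+h],[x+ww/2-.5,y+h/2-.5]],p0+nn*.006,nn,E)))
for nm,p,z in(("fl",(344.5,115),.072),("fr",(190,115),.072),("bl",(347,180),.103),("br",(188,180),.103)): print(nm,mach(onplane(I,p,up*z,up,E)))
print("lid edge",mach(depth_pts(I,[(190,228),(220,228),(320,228),(345,228),(195,245),(330,245)],E)))
```

```text
key [280 127  19  18 268] [[-0.0962  0.0286  0.091 ]] [[-0.096   0.0288  0.0889]]
key [237 129  30  14 404] [[-0.0958 -0.0209  0.0911]] [[-0.0957 -0.0209  0.0902]]
key [315 128  16  16 247] [[-0.096   0.0728  0.0911]] [[-0.0958  0.0733  0.0888]]
rocker bbox 196 130 26 37 [[-0.1029 -0.0955  0.0864]
 [-0.0559 -0.0603  0.1035]
 [-0.0799 -0.0784  0.0948]]
fl [[-0.1221  0.1058  0.072 ]]
fr [[-0.1223 -0.1058  0.072 ]]
bl [[-0.038   0.1064  0.103 ]]
br [[-0.0383 -0.1065  0.103 ]]
lid edge [[-0.0072 -0.0855  0.1916]
 [-0.0076 -0.0532  0.1927]
 [-0.0075  0.053   0.1928]
 [-0.0073  0.0798  0.1928]
 [ 0.0205 -0.0852  0.1763]
 [ 0.0202  0.0693  0.1775]]
```

```bash
echo '[{"finger_gap":0, "tx":-0.018, "ty":0.004, "tz":0.04}, {"finger_gap":0, "tx":-0.018, "ty":0.004, "tz":0.04}, {"finger_gap":0, "tx":-0.018, "ty":0.003, "tz":0.04}, {"finger_gap":0, "tz":0.01}, {"finger_gap":0}]' > m.json && python3 -m creep m.json
echo '[{"finger_gap":0, "tx":0.0025, "tz":0.01}, {"finger_gap":0, "tx":0.0028, "tz":0.01}, {"finger_gap":0, "tx":0.003, "tz":0.01}, {"finger_gap":0, "tx":0.0033, "tz":0.01}, {"finger_gap":0, "tx":0.0036, "tz":0.01}, {"finger_gap":0}]' > m.json && python3 -m creep m.json
```

```text
t: 2.65
position: [0.5576, -0.055, 0.1998]
tcp_rot: [-0.002, 0.107, 0.994, -0.0]
force: [-0.4, -0.6, 0.1]
gripper_width: -0.0001
finger_force: 0.0
t: 3.25
position: [0.5432, -0.0531, 0.1501]
tcp_rot: [-0.001, 0.108, 0.994, -0.0]
force: [-0.0, 0.1, 1.3]
gripper_width: -0.0
finger_force: 0.3
```

```bash
echo '[{"finger_gap":0, "tx":0.001, "tz":0.008}, {"finger_gap":0, "tx":0.001, "tz":0.008}, {"finger_gap":0, "tx":0.0005, "tz":0.005}, {"finger_gap":0, "tz":0.004}, {"finger_gap":0}]' > m.json && python3 -m creep m.json
echo '[{"finger_gap":0, "tz":0.003}, {"finger_gap":0, "tz":0.002}, {"finger_gap":0}]' > m.json && python3 -m creep m.json
```

```text
t: 3.75
position: [0.5412, -0.0528, 0.1255]
tcp_rot: [-0.001, 0.108, 0.994, -0.0]
force: [0.8, 0.1, -0.9]
gripper_width: -0.0003
finger_force: 0.0
t: 4.05
position: [0.5415, -0.0528, 0.1211]
tcp_rot: [-0.0, 0.108, 0.994, -0.0]
force: [-1.0, -0.4, 0.8]
gripper_width: -0.0001
finger_force: 0.8
```

Run:
```python
from h import *
from cell import ctrl
i=ctrl.get_image("scene");j=ctrl.get_image("side")
a=cv2.resize(i["pixels"][110:260,200:400],(400,300));b=cv2.resize(j["pixels"][90:240,180:380],(400,300))
cv2.imwrite("pics/p2.png",np.hstack([a,b])[:,:,::-1])
```

```text
(no output)
```

View pics/p2.png

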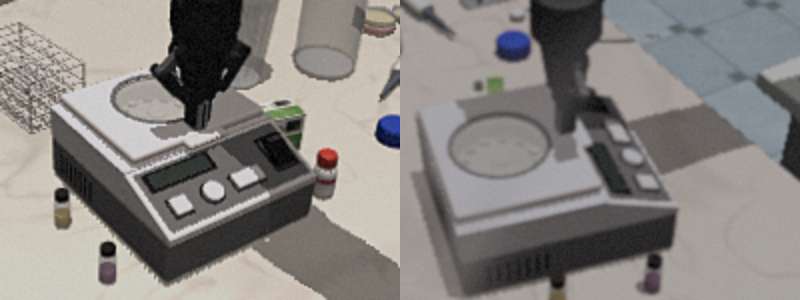

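The lid is down with the tips pressing near its front edge (left view (200,125), right view (568,130)); I press on until the stop shows in the force.

```bash
for k in 1; do echo '[{"finger_gap":0, "tz":0.002}, {"finger_gap":0}]' > m.json && python3 -m creep m.json; done; echo '[{"finger_gap":0, "tz":0.002}, {"finger_gap":0}]' > m.json && python3 -m creep m.json
```

```text
t: 4.35
position: [0.5417, -0.0528, 0.12]
tcp_rot: [0.0, 0.108, 0.994, 0.0]
force: [-3.3, -0.4, 9.9]
gripper_width: 0.0001
finger_force: 4.9
t: 4.55
position: [0.5417, -0.0528, 0.1196]
tcp_rot: [0.001, 0.108, 0.994, 0.0]
force: [-9.6, 1.5, 30.7]
gripper_width: -0.0
finger_force: 15.3
```

```bash
echo '[{"finger_gap":0, "tz":0.003}, {"finger_gap":0}]' > m.json && python3 -m creep m.json; echo '[{"finger_gap":0, "tz":0.003}, {"finger_gap":0}, {"finger_gap":0}]' > m.json && python3 -m creep m.json
```

```text
t: 4.75
position: [0.5418, -0.0528, 0.1189]
tcp_rot: [0.001, 0.108, 0.994, 0.001]
force: [-19.2, 3.9, 61.5]
gripper_width: -0.0
finger_force: 30.7
t: 5.05
position: [0.5419, -0.0528, 0.1183]
tcp_rot: [0.002, 0.108, 0.994, 0.001]
force: [-27.9, 4.2, 92.8]
gripper_width: 0.0001
finger_force: 46.6
```

```bash
echo '[{"finger_gap":0, "tz":-0.005}, {"finger_gap":0, "tz":-0.005}, {"finger_gap":0, "tz":-0.02}, {"finger_gap":0, "tz":-0.04}, {"finger_gap":0, "tz":-0.04}, {"finger_gap":0}, {"finger_gap":0}]' > m.json && python3 -m creep m.json
python3 - <<'E'
from h import *
from cell import ctrl
M,o=MO()
s=ctrl.get_state()
i=ctrl.get_image("side");yy,xx=np.mgrid[0:384,0:512];P=depth_pts(i,np.c_[xx.ravel(),yy.ravel()]);Q=(P-o)@M
for x0 in(-.04,-.02,.0,.04,.08):
    k=(abs(Q[:,1]-.06)<.025)&(abs(Q[:,0]-x0)<.008)&(Q[:,2]>.08)&(Q[:,2]<.25);print(x0,np.median(Q[k,2]).round(4),k.sum())
PT["rock_off"]=(-.0722,-.078,.1067)
print(togo(ctrl,W(PT["rock_off"])))
w=ctrl.get_image("wrist");cv2.imwrite("pics/w3.png",w["pixels"][:,:,::-1])
E
```

```text
t: 5.75
position: [0.5422, -0.0526, 0.2218]
tcp_rot: [0.001, 0.108, 0.994, 0.0]
force: [0.2, 0.1, -0.3]
gripper_width: 0.0001
finger_force: 0.0
-0.04 0.1193 61
-0.02 0.122 117
0.0 0.1216 117
0.04 0.1208 106
0.08 0.1208 113
[ 0.04822813 -0.0774026   0.1140947 ]
```

View pics/w3.png

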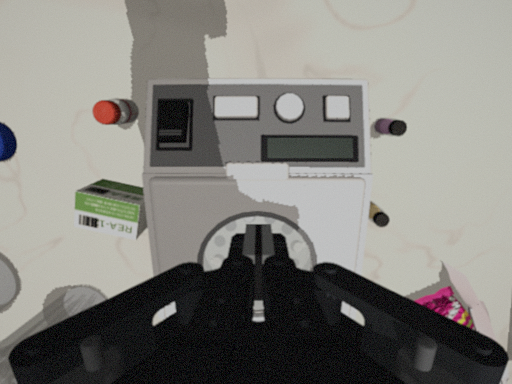

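The lid stayed shut on its latch (its front is 2 mm above the stop, angle about 0.015). The wrist view has the rocker at (174,125) and the bar key at (236,107). Next is the rocker, with the tool tilted to the panel normal.

```bash
echo '[{"finger_gap":0, "tx":0.024, "ty":-0.0387}, {"finger_gap":0, "tx":0.0242, "ty":-0.0387}, {"finger_gap":0, "tz":0.04, "ry":-0.12}, {"finger_gap":0, "ry":-0.12}, {"finger_gap":0, "ry":-0.11}, {"finger_gap":0}, {"finger_gap":0}]' > m.json && python3 -m creep m.json
python3 - <<'E'
from h import *
from cell import ctrl
s=ctrl.get_state();print(np.round(s["q"],2),R.from_quat(np.roll(s["tcp_rot"],-1)).as_matrix()[:,2].round(3), W((1,0,0))-W((0,0,0)))
for p in((-.0722,-.078,.1067),(-.0666,-.078,.1015)): print(togo(ctrl,W(p)).round(4))
E
```

```text
t: 6.55
position: [0.478, -0.1175, 0.1875]
tcp_rot: [0.16, 0.106, 0.981, -0.017]
force: [-0.3, 0.2, 0.5]
gripper_width: -0.0001
finger_force: 0.0
[-0.09  0.24  0.27  2.26 -0.14  0.33  1.64] [ 0.311 -0.067 -0.948] [ 0.97633196 -0.21627739  0.        ]
[ 0.0259 -0.0004  0.0765]
[ 0.0222 -0.0004  0.0832]
```

```bash
echo '[{"finger_gap":0, "tx":0.013, "tz":0.03}, {"finger_gap":0, "tx":0.013, "tz":0.03}, {"finger_gap":0, "tz":0.008}, {"finger_gap":0}, {"finger_gap":0}]' > m.json && python3 -m creep m.json
python3 - <<'E'
from h import *
from cell import ctrl
s=ctrl.get_state();print(np.round(s["q"],2))
for p in((-.0722,-.078,.1067),(-.0666,-.078,.1015)): print(togo(ctrl,W(p)).round(4))
E
```

```text
t: 7.05
position: [0.4774, -0.1127, 0.1368]
tcp_rot: [0.158, 0.105, 0.982, -0.01]
force: [0.0, 0.1, 0.5]
gripper_width: -0.0002
finger_force: 0.0
[-0.06  0.34  0.25  2.32 -0.43  0.19  1.93]
[ 0.008  -0.0054  0.029 ]
[ 0.0043 -0.0055  0.0357]
```

```bash
echo '[{"finger_gap":0, "ry":0.10}, {"finger_gap":0, "ry":0.10}, {"finger_gap":0}, {"finger_gap":0}]' > m.json && python3 -m creep m.json
python3 - <<'E'
from h import *
from cell import ctrl
s=ctrl.get_state();print(np.round(s["q"],2),R.from_quat(np.roll(s["tcp_rot"],-1)).as_matrix().round(3).tolist())
for p in((-.0722,-.078,.1067),(-.0666,-.078,.1015)): print(togo(ctrl,W(p)).round(4))
E
```

```text
t: 7.45
position: [0.477, -0.1128, 0.1368]
tcp_rot: [0.061, 0.105, 0.993, 0.0]
force: [0.1, -0.4, -0.6]
gripper_width: 0.0001
finger_force: 0.0
[-0.15  0.41  0.41  2.15 -0.35  0.52  1.87] [[-0.97, 0.209, 0.121], [0.209, 0.978, -0.012], [-0.121, 0.013, -0.993]]
[ 0.0018 -0.0051  0.0301]
[-0.0031 -0.0052  0.0359]
```

```bash
echo '[{"finger_gap":0, "tx":0.002, "ty":-0.0025, "tz":0.013}, {"finger_gap":0, "tx":0.002, "ty":-0.0025, "tz":0.013}, {"finger_gap":0}]' > m.json && python3 -m creep m.json; echo '[{"finger_gap":0, "tz":0.002}, {"finger_gap":0}]' > m.json && python3 -m creep m.json;echo '[{"finger_gap":0, "tz":0.002}, {"finger_gap":0}]' > m.json && python3 -m creep m.json;echo '[{"finger_gap":0, "tx":-0.0005, "tz":0.002}, {"finger_gap":0}]' > m.json && python3 -m creep m.json
```

```text
t: 7.75
position: [0.4727, -0.1169, 0.1093]
tcp_rot: [0.059, 0.106, 0.993, 0.001]
force: [0.3, -0.1, -0.4]
gripper_width: -0.0002
finger_force: 0.0
t: 7.95
position: [0.4747, -0.1169, 0.1087]
tcp_rot: [0.06, 0.106, 0.993, 0.001]
force: [-0.2, -0.8, 0.1]
gripper_width: 0.0006
finger_force: 0.0
t: 8.15
position: [0.4758, -0.1171, 0.1069]
tcp_rot: [0.061, 0.105, 0.993, 0.001]
force: [0.0, -0.1, 3.9]
gripper_width: -0.0002
finger_force: 2.3
t: 8.35
position: [0.4776, -0.1175, 0.1052]
tcp_rot: [0.061, 0.105, 0.993, 0.0]
force: [1.7, -1.0, 3.6]
gripper_width: 0.0003
finger_force: 1.9
```

```bash
echo '[{"finger_gap":0, "tx":0.001, "tz":0.0015}, {"finger_gap":0}]' > m.json && python3 -m creep m.json;echo '[{"finger_gap":0, "tx":0.001, "tz":0.0015}, {"finger_gap":0}]' > m.json && python3 -m creep m.json;echo '[{"finger_gap":0, "tx":0.001, "tz":0.0015}, {"finger_gap":0}]' > m.json && python3 -m creep m.json
```

```text
t: 8.55
position: [0.4748, -0.1167, 0.1028]
tcp_rot: [0.06, 0.105, 0.993, 0.001]
force: [-0.7, -0.1, 0.4]
gripper_width: -0.0002
finger_force: 0.1
t: 8.75
position: [0.4735, -0.1164, 0.1008]
tcp_rot: [0.059, 0.105, 0.993, 0.001]
force: [0.1, 0.0, -0.7]
gripper_width: -0.0004
finger_force: 0.0
t: 8.95
position: [0.4736, -0.1165, 0.1001]
tcp_rot: [0.06, 0.106, 0.993, 0.001]
force: [-2.2, 0.7, 10.1]
gripper_width: -0.0
finger_force: 5.4
```

It snapped over, with the force dropping to zero and then rising at the stop. I lift and check.

```bash
echo '[{"finger_gap":0, "tz":-0.02}, {"finger_gap":0, "tz":-0.04}, {"finger_gap":0, "ty":0.02, "tz":-0.03}, {"finger_gap":0, "ty":0.02}, {"finger_gap":0, "ty":0.015}, {"finger_gap":0}]' > m.json && python3 -m creep m.json
python3 - <<'E'
from h import *
from cell import ctrl
s=ctrl.get_state();i=ctrl.get_image("wrist");j=ctrl.get_image("scene")
T=np.eye(4);T[:3,:3]=R.from_quat(np.roll(s["tcp_rot"],-1)).as_matrix();T[:3,3]=s["position"]
np.savez("w4.npz",E=T@i["T_tool_cam"],**i)
E=T@i["T_tool_cam"];M,o=MO();yy,xx=np.mgrid[0:384,0:512];Q=(depth_pts(i,np.c_[xx.ravel(),yy.ravel()],E)-o)@M
n=(Q[:,0]+.125)*-np.sin(.349)+(Q[:,2]-.072)*np.cos(.349)
for x0 in np.arange(-.103,-.06,.004):
    k=(abs(Q[:,1]+.078)<.008)&(abs(Q[:,0]-x0)<.002)&(Q[:,2]>.06);print(x0.round(3),np.median(n[k]).round(4),k.sum())
print(togo(ctrl,W((-.097,-.0205,.0897))).round(4))
a=cv2.resize(i["pixels"][40:240,100:400],(480,320));b=cv2.resize(j["pixels"][150:250,270:370],(320,320))
cv2.imwrite("pics/p5.png",np.hstack([a,b])[:,:,::-1])
E
```

```text
t: 9.55
position: [0.4744, -0.0595, 0.1896]
tcp_rot: [0.059, 0.104, 0.993, 0.001]
force: [-0.2, 0.1, -0.2]
gripper_width: 0.0005
finger_force: 0.0
-0.103 0.1845 526
-0.099 0.0127 172
-0.095 0.013 90
-0.091 0.012 90
-0.087 0.0114 84
-0.083 0.0104 92
-0.079 0.0097 89
-0.075 0.0088 81
-0.071 0.0079 91
-0.067 0.0078 79
-0.063 0.0063 69
[0.0204 0.0023 0.098 ]
```

View pics/p5.png

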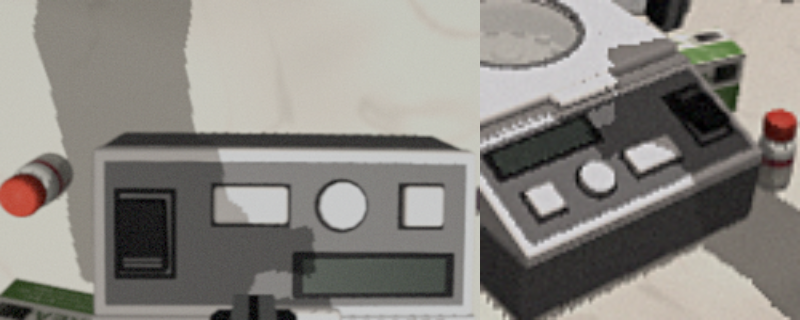

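The rocker's near end now stands 13 mm off the panel and the far end 8 mm, so it is on. The keys are untouched. Next is the bar key.

```bash
echo '[{"finger_gap":0, "tx":0.012, "ty":0.001, "tz":0.03}, {"finger_gap":0, "tx":0.012, "ty":0.0013, "tz":0.03}, {"finger_gap":0, "tz":0.02}, {"finger_gap":0}, {"finger_gap":0}]' > m.json && python3 -m creep m.json
python3 - <<'E'
from h import *
from cell import ctrl
s=ctrl.get_state();print(np.round(s["q"],2));print(togo(ctrl,W((-.097,-.0205,.0897))).round(4))
E
```

```text
t: 10.15
position: [0.4607, -0.0564, 0.1076]
tcp_rot: [0.059, 0.106, 0.993, 0.0]
force: [0.8, -0.1, 0.3]
gripper_width: 0.0004
finger_force: 0.0
[-0.26  0.43  0.38  2.24 -0.39  0.41  1.79]
[-0.003   0.001   0.0184]
```

```bash
echo '[{"finger_gap":0, "ty":0.001, "tz":0.006}, {"finger_gap":0, "tz":0.004}, {"finger_gap":0}]' > m.json && python3 -m creep m.json; for a in 1; do echo '[{"finger_gap":0, "tx":-0.0003, "tz":0.0015}, {"finger_gap":0}]' > m.json && python3 -m creep m.json; done;  echo '[{"finger_gap":0, "tx":-0.0003, "tz":0.0015}, {"finger_gap":0}]' > m.json && python3 -m creep m.json;  echo '[{"finger_gap":0, "tx":-0.0003, "tz":0.0015}, {"finger_gap":0}]' > m.json && python3 -m creep m.json
```

```text
t: 10.45
position: [0.4624, -0.0544, 0.0975]
tcp_rot: [0.06, 0.105, 0.993, 0.001]
force: [0.2, 0.4, -0.6]
gripper_width: 0.0002
finger_force: 0.0
t: 10.65
position: [0.4629, -0.0545, 0.0961]
tcp_rot: [0.06, 0.105, 0.993, 0.001]
force: [1.0, -0.0, 0.1]
gripper_width: -0.0001
finger_force: 0.0
t: 10.85
position: [0.4633, -0.0545, 0.0945]
tcp_rot: [0.06, 0.105, 0.993, 0.001]
force: [1.6, -0.4, -0.1]
gripper_width: -0.0004
finger_force: 0.0
t: 11.05
position: [0.4637, -0.0546, 0.093]
tcp_rot: [0.059, 0.105, 0.993, 0.001]
force: [-0.7, 0.1, 0.6]
gripper_width: -0.0002
finger_force: 0.0
```

```bash
echo '[{"finger_gap":0, "tx":-0.0003, "tz":0.001}, {"finger_gap":0}]' > m.json && python3 -m creep m.json|grep -E 'pos|^force';  echo '[{"finger_gap":0, "tx":-0.0003, "tz":0.001}, {"finger_gap":0}]' > m.json && python3 -m creep m.json|grep -E 'pos|^force';  echo '[{"finger_gap":0, "tx":-0.0003, "tz":0.001}, {"finger_gap":0}]' > m.json && python3 -m creep m.json|grep -E 'pos|^force'; echo '[{"finger_gap":0, "tx":-0.0003, "tz":0.001}, {"finger_gap":0}]' > m.json && python3 -m creep m.json|grep -E 'pos|^force'
```

```text
position: [0.4641, -0.0548, 0.0921]
force: [0.2, -0.9, 0.1]
position: [0.4645, -0.0548, 0.0911]
force: [1.0, -0.1, 0.6]
position: [0.4648, -0.0549, 0.0902]
force: [-0.3, 1.0, 2.2]
position: [0.4652, -0.055, 0.0893]
force: [-1.3, 1.4, 3.0]
```

```bash
echo '[{"finger_gap":0, "tx":-0.0003, "tz":0.001}, {"finger_gap":0}]' > m.json && python3 -m creep m.json|grep -E 'pos|^force';  echo '[{"finger_gap":0, "tx":-0.0003, "tz":0.001}, {"finger_gap":0}]' > m.json && python3 -m creep m.json|grep -E 'pos|^force';  echo '[{"finger_gap":0, "tx":-0.0003, "tz":0.001}, {"finger_gap":0}]' > m.json && python3 -m creep m.json|grep -E 'pos|^force'; echo '[{"finger_gap":0, "tz":0.0007}, {"finger_gap":0}]' > m.json && python3 -m creep m.json|grep -E 'pos|^force'
```

```text
position: [0.4656, -0.0551, 0.0883]
force: [-2.1, -0.5, 2.5]
position: [0.4659, -0.0551, 0.0873]
force: [-2.6, -0.1, 4.0]
position: [0.4662, -0.0552, 0.0866]
force: [-5.1, 0.3, 11.6]
position: [0.4663, -0.0552, 0.0863]
force: [-7.7, 1.5, 20.3]
```

Run:
```python
from h import *
from cell import ctrl
c=lambda n:ctrl.get_image(n)["pixels"]
a=c("side");b=c("side");s=c("scene")
d=cv2.convertScaleAbs(cv2.absdiff(a,b),alpha=3)
f=lambda i,y,x:cv2.resize(i[y:y+150,x:x+150],(260,260))
cv2.imwrite("pics/p6.png",np.hstack([f(a,90,180),f(d,90,180),f(s,110,220)])[:,:,::-1]);print(ctrl.get_state()["force"])
```

```text
[-6.92220894  0.13719811 18.6409168 ]
```

View pics/p6.png

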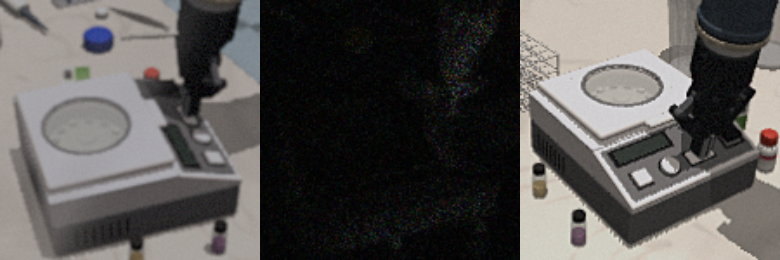

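```bash
cat > rot.py <<'E'
from h import *
from cell import ctrl
import sys
a=np.mean([ctrl.get_image("side")["pixels"].astype(float) for _ in range(1)],0);np.save(sys.argv[1],a)
E
python3 rot.py r1.npy; echo '[{"finger_gap":0}, {"finger_gap":0}, {"finger_gap":0}]' > m.json && python3 -m creep m.json|grep ^force; python3 rot.py r2.npy
python3 - <<'E'
import numpy as np
a,b=np.load("r1.npy"),np.load("r2.npy");d=abs(a-b).mean(2)
print("window",d[150:175,210:250].mean(),"lid rim",d[190:197,195:260].mean(),"table",d[20:60,100:180].mean(),"maxwin",np.sort(d[150:175,210:250].ravel())[-5:])
E
```

```text
force: [-7.7, 0.4, 18.4]
window 2.142666666666667 lid rim 2.195604395604396 table 2.11625 maxwin [7.         7.         7.33333333 7.33333333 8.66666667]
```

Run:
```python
from h import *
from cell import ctrl
M,o=MO();yy,xx=np.mgrid[0:384,0:512];px=np.c_[xx.ravel(),yy.ravel()]
for nm in("scene","side"):
    i=ctrl.get_image(nm);Q=(depth_pts(i,px)-o)@M
    n=(Q[:,0]+.125)*-np.sin(.349)+(Q[:,2]-.072)*np.cos(.349);g=i["pixels"].min(2).ravel()
    for lab,y0,y1 in(("bar L",-.006,-.001),("round",.022,.037),("square",.065,.080),("panel",.046,.056)):
        k=(Q[:,1]>y0)&(Q[:,1]<y1)&(abs(Q[:,0]+.097)<.007)&(n>-.005)&(n<.02);print(nm,lab,np.median(n[k]).round(4),n[k].std().round(4),k.sum())
```

```text
scene bar L 0.0013 0.0013 16
scene round 0.0063 0.0014 32
scene square 0.0064 0.0012 38
scene panel -0.0001 0.0016 25
side bar L 0.0038 0.0067 13
side round 0.0079 0.0014 21
side square 0.0077 0.001 25
side panel 0.001 0.0011 15
```

The bar key sits 4–5 mm below the other two keys, so it is fully down, and the other two are up. I hand in the job while holding it.

```bash
python3 -c "
from cell import ctrl
print(ctrl.close_job())"
```

```text
the job is handed in; nothing more can be done
None
```

I latched the lid, snapped the rocker to on, and handed the job in while holding the bar key fully down with about 19 N; I couldn't see the rotor turning in the images, and the lid press briefly reached about 97 N at the wrist (limit 120 N) before I backed off.

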